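# Hook the plate carrier home

### The arm

A 6-joint arm with a two-finger parallel gripper is mounted at the origin on the work surface. World frame = base frame: x ahead of the robot, y to its left, z up, the work surface at z = 0. Lengths are in m, angles in rad, forces in N, time in s.
With the tool pointing down it reaches from about 0.3 to 0.775 m from the base axis. Payload 14.6 kg.
Tool frame: the origin (TCP) lies midway between the tips of the shut fingers; the grasp point (between the pads) lies 19 mm behind it (ctrl.tcp_to_grasp is the z of the grasp point in the tool frame, in m); z points along the fingers, y is the line along which they close (so a half turn about z gives the same grasp; the last joint's range is limited). The gripper opens to 94 mm and grips with 3 to 60 N. Pads are 16 mm wide; open, the fingers measure 119 mm over their backs; the gripper's body (75 mm by 177 mm) begins 78 mm behind the grasp point.
Start: joints at [-0.067, 0.3, 1.521, -0, 1.321, -0.067], TCP at [0.55, -0, 0.178] pointing down, gripper open.
Joint ranges: [-3.03, 3.03], [-0.79, 2.21], [0.23, 2.52], [-1.04, 4.18], [0, 3.07], [-2.55, 2.55]. Speed limits (rad/s): [2.22, 2.22, 2.57, 3.14, 3.14, 3.14].

### API

Orientations are given as [roll, pitch, yaw] about the fixed x, y, z axes, in that order (R = Rz(yaw) Ry(pitch) Rx(roll)).
In Python, from station import monitor, camera, ctrl gives the robot as it stands.
- The arm moves only by the tool apply_moves, never from a script. Its argument "plan" is one flat list of numbers, 4 for each row, row after row: the shift along the tool's x, y, z in mm, then the turn about the tool's z in rad. In form: [dx, dy, dz, spin, dx, dy, dz, spin, ...]. A call has 1 to 20 rows; each row shifts and turns the commanded pose from where the row before left it, along the tool's axes as they then stand; what a row does not reach is not made up. A row lasts 1/10 s, in which the tool goes at most 50 mm and 8.59 degrees, less where a joint would pass 70% of its speed; a pose out of reach is approached as far as the arm can. A call is refused whole if a number of a shift passes 50 or a number of a turn 0.15, either way. A call with a gripper value outside its range is refused whole. "hand" is the gripper command: -1 is shut, 1 is fully open, values between are in proportion, set as the call begins (left out, the last holds). The fingers move at their own pace and stop on an object; "squeeze" is the grip in N (left out, the last holds). Time passes only in rows, so rows that do not move let the fingers close. It gives the time, the measured TCP pose, the force, the opening and the grip force at its end, in the units of the state.
- monitor.get_obs(): the state, without advancing time (a new reading comes with each control period).
- camera(name): name is "scene" or "side" or "wrist"; returns a dict with "image" (400x640x3 uint8, red, green, blue), "range_z" (400x640 float32, m along the optical axis (not along the pixel's ray), 0 where there is no reading), "mtx" (3x3 intrinsics, pixels), "distortion" ([k1, k2, p1, p2, k3] as OpenCV has them; the pictures are not rectified), "rvec" (rotation vector, rad) and "tvec" (3), from world to camera coordinates, as OpenCV has them. Camera axes: x right, y down, z forward; pixel columns grow to the right and rows downward; lengths in m; the calibration is good to about 2 mm. A picture is of the moment at which its call begins.
- ctrl.hand_in(): hands the job in; it is judged then, once.
The state is a dict: "time_s": time; "qpos": joint angles; "joint_vel": joint speeds; "tau": joint torques, N m; "ee_pos": TCP position; "eef_rot": TCP orientation; "force": force on the tool from outside, world axes, zero at the start; "moment": the same for the moment, N m; "grip_width": finger opening in m; "grip_force": force on a finger pad.
Only numpy, scipy, OpenCV 4.12 (cv2) and the standard library are available. Lean on these libraries where they do the work, as an engineer would, in place of code of your own. Each camera call takes 0.05 s, during which the arm holds its last target. There are 200 camera calls.

### The job

The plate carrier stands too far out along its transfer rail. Take the blue-handled pull hook from its rest, hook it behind the carrier's red bail and draw the carrier gently home along the rail until the brass catch springs up behind it, then seat it with a firm pull against the end stop, over 10 N but never over 24 N; finally unhook and lay the hook back in its rest. The cultures are infectious: touch the carrier only with the hook, do not jerk or ram it, and leave the other things on the bench alone.

Things in the scene. Friction and masses are not known exactly. Their poses are not given: they have to be found in the camera images.
- hook: Pull hook, 0.12 kg. Origin: middle of the underside of its blue handle bar, 110 long (x), 14 wide (y), 20 high (z). A 6 mm steel rod runs on from the +x end, its centre line 10 mm above the underside, to x = 105 mm, then bends down as a 6 mm leg. Grip the handle at its middle from above. It starts in its rest, rod away from the robot.
- hook_tip (a point): Lower end of the hook's leg: x = 102, y = 0, z = -22 mm in the hook's frame (32 mm under the rod's centre line); its round end reaches 3 mm lower.
- rest: Fixed grey hook rest: base 115 x 60 x 8 mm; two saddles at x = +-42 mm, 8 mm thick, 45 mm high, each with prongs up to 59 mm that leave a 22 mm slot for the handle. Origin: centre of the underside, on the bench. The hook lies along the rest's x, its origin 45 mm above the rest's, rod to +x, leg hanging down.
- carrier: Plate carrier, about 0.7 kg: steel tray 100 x 98 mm with 40 mm walls, wire rim 80 mm high, four culture plates inside, on runners 120 mm wide held under the rail's lips. Origin: centre of the underside; x along the rail, away from the stop; front at x = -50 mm. Home: origin at x = 38 to 50 mm in the rail's frame, as the dock is set. Sliding takes 2 to 6 N of pull.
- bail (a point): Middle of the carrier's red bail: a 6 mm round bar along y, 64 mm long, 50 mm above the carrier's underside and 30 mm in front of its front wall (x = -80 mm in the carrier's frame), held by an arm at each end. The hook's leg goes down into the 26 mm gap between bar and wall.
- rail: Fixed transfer rail: grey bed 12 mm high, aluminium C-shaped side guides 26 mm high, 137 mm wide over all, from x = -38 to 280 mm. Origin: on the bench on the rail's middle line; x runs along the rail, roughly away from the robot. Its dock (a rigid dark end stop bar 28 mm high and a catch, on one strip) is clamped by hand with the stop's face anywhere from x = -12 to 0: find it by feel.
- catch (a joint): Angle of the dock's brass spring catch: 0 up, 0.05 to 0.1 pressed down under the crossbar of the carrier's rear edge (x = 38 to 50 mm), which rides over it in the last 18 mm before home, adding roughly 1 to 5 N to the pull. It springs up behind the rear edge 2 mm before the carrier meets the rigid stop; at the stop the pull climbs steeply, about 4 N per mm.
- dish_stack: Bystander: stack of four loose-standing culture plates, 90 mm across, 62 mm high; origin centre of the underside.
- specimen_jar: Bystander: white jar with orange cap, 60 mm across, 75 mm high; origin centre of the underside.
- tube_rack: Bystander: white rack of purple-capped tubes, 115 x 55 mm, 78 mm high; origin centre of the underside.
Not all that is in view belongs to the job. Of the things like the hook, leave any that is brown; of the rest the larger one is meant. Leave any black look-alike of the rest alone.

How it is judged:
On the way, in this order (a step that is already met when the one before it is completed fails the run):
1. the hook is lifted out of its rest (z of hook in the frame of rest above 0.07 m and contact force between the fingers and hook above 1 N), for 0.2 s.
2. the hook's leg is behind the bail bar and pulls on it (x of hook_tip in the frame of bail between 0 and 0.028 m and z of hook_tip in the frame of bail below -0.004 m and contact force between hook and carrier above 0.7 N), for 0.2 s.
3. the carrier is past the catch, which is up behind it, and the hook seats it against the stop with a pull over 10 N (x of carrier in the frame of rail below 0.053 m and value of joint catch below 0.03 rad and contact force between hook and carrier above 10 N), for 0.1 s.
At the end, for the whole second after the job is handed in: The carrier stands still home, within 3 mm of the stop, held by the catch up behind it (origin below 53 mm along the rail, catch angle below 0.03 rad), and the released hook lies still and level in its rest (origin within about 20 mm of the middle, 45 +-4 mm up), clear of the carrier (x of carrier in the frame of rail below 0.053 m and value of joint catch below 0.03 rad and linear speed of each of carrier, hook below 0.01 m/s and distance between hook and rest below 0.05 m and z of hook in the frame of rest between 0.041 and 0.049 m and angle between the x axis of hook and the x axis of rest, either way round below 0.2 rad and angle between hook's own z axis and vertical below 0.1 rad and contact force between hook and carrier below 0.1 N); the robot touches nothing.
It fails at once if the gripper or the arm touches the carrier (contact force between any of the fingers, the arm and carrier above 0.5 N).
It fails at once if the hook loads the carrier with more than 24 N (contact force between hook and carrier above 24 N).
It fails at once if the carrier is jerked along faster than 0.3 m/s (linear speed of carrier above 0.3 m/s).
It fails at once if the dish stack, the jar or the tube rack is moved by more than 15 mm or tipped (distance of any of dish_stack, specimen_jar, tube_rack from where it was at the start of the episode above 0.015 m or angle between any of dish_stack, specimen_jar, tube_rack's own z axis and vertical above 0.3 rad).
It also fails if it takes over 72 s, if anything falls off the work surface, if the arm or the gripper's body presses on something with over 40 N, if the wrist force passes 120 N, or if a joint passes its speed limit or range.

## Working session

There is one attempt and no reset: what is moved stays moved. The work goes in short steps, Python scripts to look and compute and a tool call to move; the robot and the scene stay as the last step left them, time stands still between calls to the robot, and variables do not carry over. Pictures are saved under pics/ and viewed, at most 10 in all, crops included, and the job is handed in when it is done.

Besides the shell and the picture viewer there is one more tool, called after "Request:" as name(argument=value, ...) on one line, values as JSON. apply_moves: Moves the arm, as the interface text tells. Its arguments: {"type":"object","properties":{"plan":{"type":"array","items":{"type":"number"}},"hand":{"type":"number"},"squeeze":{"type":"number"}},"required":["plan"]}

```bash
mkdir -p pics; cat > h.py <<'E'
import numpy as np, cv2
from station import monitor, camera, ctrl
def snap(n):
    c=camera(n); cv2.imwrite(f'pics/{n}_{monitor.get_obs()["time_s"]:.2f}.png',c["image"][:,:,::-1]); np.savez(f'{n}.npz',**c); return c
def world(c,z=None):
    K,D=c["mtx"],c["distortion"]; R=cv2.Rodrigues(c["rvec"])[0]; t=np.ravel(c["tvec"])
    h,w=c["range_z"].shape; u,v=np.meshgrid(np.arange(w),np.arange(h))
    n=cv2.undistortPoints(np.stack([u,v],-1).reshape(-1,1,2).astype(np.float64),K,D).reshape(h,w,2)
    d=c["range_z"][...,None]; P=np.concatenate([n*d,d],-1)
    return (P-t)@R
E
python3 - <<'E'
from h import *
o=monitor.get_obs(); print({k:np.round(v,3) for k,v in o.items()}, ctrl.tcp_to_grasp)
a=snap("scene");b=snap("side")
cv2.imwrite('pics/both.png',cv2.resize(np.vstack([a["image"],b["image"]])[:,:,::-1],(480,600)))
E
ls pics
```

```text
{'time_s': np.float64(0.0), 'qpos': array([-0.067,  0.3  ,  1.522,  0.   ,  1.321, -0.067]), 'joint_vel': array([-0.001,  0.   , -0.   , -0.001,  0.001,  0.001]), 'tau': array([-2.0000e-03, -5.3181e+01, -3.5274e+01,  7.1000e-02,  2.4000e-02,
       -0.0000e+00]), 'ee_pos': array([0.55 , 0.   , 0.178]), 'eef_rot': array([-3.14 , -0.   ,  1.571]), 'force': array([-0.358,  0.033,  0.152]), 'moment': array([-0.05 ,  0.04 , -0.036]), 'grip_force': np.float64(0.0), 'grip_width': np.float64(0.094)} -0.0188
both.png
scene_0.05.png
side_0.10.png
```

View pics/scene_0.05.png

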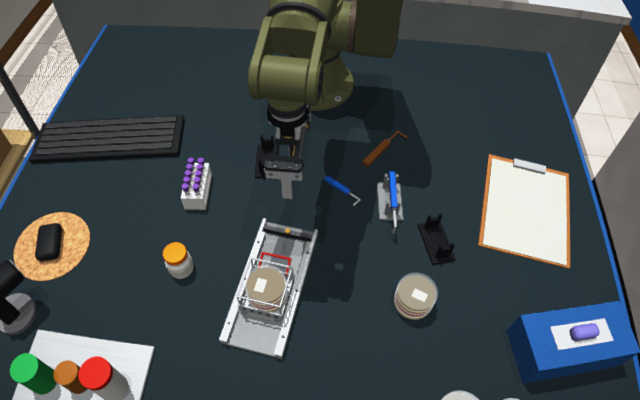

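View pics/side_0.10.png

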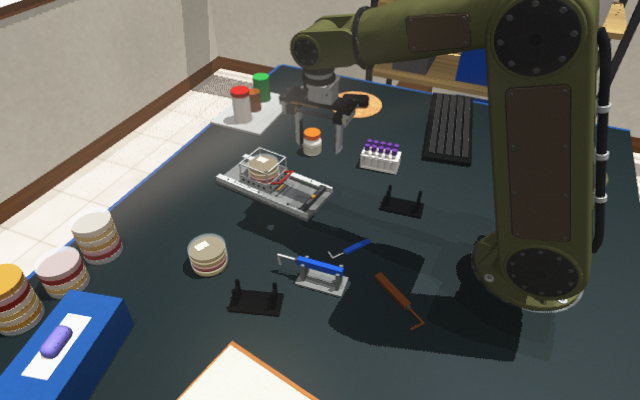

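The scene view shows three hook-like things: a large blue one in the grey rest at (393,190), a small blue one loose on the bench at (342,187), and a brown one at (380,150). The hook to use is the larger blue one in the grey rest. The black rests at (436,240) and (265,160) are look-alikes. The red bail is at (275,260) and the carrier at (265,290).

```bash
cat > m.py <<'E'
from h import *
for n,roi in (("scene",(375,165,415,245)),("side",(275,245,355,295))):
    c=dict(np.load(n+'.npz')); P=world(c); hsv=cv2.cvtColor(c["image"],cv2.COLOR_RGB2HSV)
    H,S,V=[hsv[...,i].astype(int) for i in range(3)]
    ok=c["range_z"]>0
    x0,y0,x1,y1=roi; m=np.zeros(ok.shape,bool); m[y0:y1,x0:x1]=1
    b=P[m&ok&(H>100)&(H<125)&(S>150)&(V>70)]
    zt=np.percentile(b[:,2],95); t=b[b[:,2]>zt-.008]
    (cx,cy),(w,h),a=cv2.minAreaRect((t[:,:2]*1000).astype(np.float32))
    d=np.linalg.svd(t[:,:2]-t[:,:2].mean(0))[2][0]
    print(n,'handle',len(t),np.round([cx,cy,w,h,a],1),'ztop',zt, 'yaw',np.arctan2(d[1],d[0]), t.mean(0))
    g=P[m&ok&(S<60)&(V>100)]; g=g[(g[:,2]<.02)&(g[:,2]>.004)]
    print('  rest base',len(g),np.round(cv2.minAreaRect((g[:,:2]*1000).astype(np.float32))[0:],1) if len(g)==0 else cv2.minAreaRect((g[:,:2]*1000).astype(np.float32)),g[:,2].mean())
    rod=P[m&ok&(S<80)&(P[...,2]>.035)]; 
    if len(rod): print('  hi grey',len(rod),np.round(rod[np.argsort(rod[:,0])][[-1,-5,-20,len(rod)//2]],3).tolist())
    rx0,ry0,rx1,ry1=(240,245,300,285) if n=="scene" else (262,160,305,200)
    m=np.zeros(ok.shape,bool); m[ry0:ry1,rx0:rx1]=1
    r=P[m&ok&((H<8)|(H>172))&(S>150)&(V>80)]
    print('  red',len(r),np.round(r.mean(0),4),np.round(np.percentile(r,[2,50,98],axis=0),4).tolist())
    zt=r[:,2]; q=r[r[:,0]<np.percentile(r[:,0],5)+.012]; print('  bar?',np.round(cv2.minAreaRect((q[:,:2]*1000).astype(np.float32))[0],1),np.percentile(q[:,2],[5,50,95]))
    # rail: points 20..30mm high
    rx0,ry0,rx1,ry1=(215,215,322,360) if n=="scene" else (212,145,336,218)
    m=np.zeros(ok.shape,bool); m[ry0:ry1,rx0:rx1]=1
    r=P[m&ok&(P[...,2]>.021)&(P[...,2]<.032)&(S<70)]
    print('  rail',len(r),cv2.minAreaRect((r[:,:2]*1000).astype(np.float32)))
    r=P[m&ok&(P[...,2]>.075)&(P[...,2]<.1)]
    print('  rim',len(r),cv2.minAreaRect((r[:,:2]*1000).astype(np.float32)) if len(r)>5 else '')
a=np.load('scene.npz')["image"]; b=np.load('side.npz')["image"]
A=cv2.resize(a[130:260,320:450],(520,520)); 
cv2.imwrite('pics/crop1.png',A[:,:,::-1])
E
python3 m.py
```

```text
scene handle 206 [444.2 235.9 108.9  14.8   3.5] ztop 0.06696672152302278 yaw 0.05882865883221186 [0.44566619 0.23576398 0.06437202]
  rest base 385 ((439.4940185546875, 236.46946716308594), (115.99153900146484, 58.51606369018555), 3.515618324279785) 0.007882571661567396
  hi grey 169 [[0.552, 0.241, 0.052], [0.55, 0.241, 0.053], [0.539, 0.243, 0.054], [0.486, 0.223, 0.059]]
  red 91 [ 0.6631 -0.024   0.0576] [[0.6284, -0.0596, 0.0119], [0.6618, -0.0232, 0.0624], [0.69, 0.0082, 0.0678]]
  bar? [629.6 -32.4] [0.0094087  0.01298839 0.01662769]
  rail 2149 ((706.0697021484375, -30.21569061279297), (138.9147491455078, 316.7864074707031), 81.62689971923828)
  rim 1643 ((738.4647216796875, -35.19347381591797), (97.2608642578125, 100.41043090820312), 81.64078521728516)
side handle 290 [443.2 238.1 112.   17.3   4.1] ztop 0.0666080752722462 yaw -3.081066783706393 [0.44135426 0.23979724 0.06400772]
  rest base 593 ((440.5954895019531, 202.40170288085938), (114.2373275756836, 129.6519012451172), 4.328153133392334) 0.008104398843256444
  hi grey 178 [[0.551, 0.243, 0.055], [0.546, 0.246, 0.05], [0.543, 0.244, 0.042], [0.483, 0.254, 0.048]]
  red 44 [ 0.6664 -0.0208  0.0596] [[0.6534, -0.0549, 0.0297], [0.6616, -0.022, 0.0624], [0.6895, 0.0122, 0.0673]]
  bar? [662.8 -19.7] [0.06077462 0.06416217 0.06710915]
  rail 1033 ((694.6834106445312, -108.607666015625), (303.41973876953125, 323.1224365234375), 82.20902252197266)
  rim 663 ((737.7299194335938, -35.006591796875), (103.98774719238281, 101.36002349853516), 81.60327911376953)
```

View pics/crop1.png

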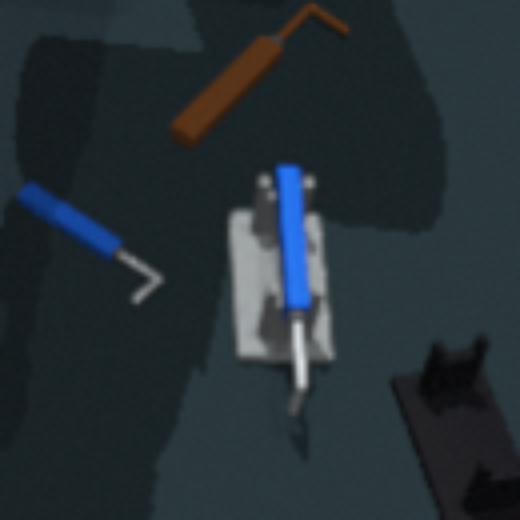

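The crop confirms the choice: the larger blue hook lies in the grey rest at crop (293,240), and the small and brown hooks are clearly separate from it. The two views agree on its position:
- Handle centre: (0.444, 0.237).
- Top height: 0.066 m.
- Yaw: about 0.061 rad.

The carrier is at about x = 153 mm on the rail, and the rail yaw is -0.146 rad.

Request:
apply_moves(plan=[0,0,0,0.15,0,0,0,0.15,0,0,0,0.15,0,0,0,0.15,0,0,0,0.15,0,0,0,0.15,0,0,0,0.15,0,0,0,0.15,0,0,0,0.15,0,0,0,0.15,0,0,0,0.01,-10,-27,0,0,-10,-27,0,0,-10,-27,0,0,-10,-27,0,0,-10,-27,0,0,-10,-27,0,0,-10,-27,0,0,-10,-27,0,0,-10,-27,0,0], hand=0.2, squeeze=55)

```text
time_s: 2.1
ee_pos: [0.4447, 0.2381, 0.1779]
eef_rot: [3.142, 0.0, 0.066]
force: [1.0, 0.4, -0.2]
grip_width: 0.0564
grip_force: 0.0
```

```bash
python3 - <<'E'
from h import *
c=snap("wrist"); print(monitor.get_obs()["ee_pos"],monitor.get_obs()["eef_rot"])
P=world(c); hsv=cv2.cvtColor(c["image"],cv2.COLOR_RGB2HSV); H,S,V=[hsv[...,i].astype(int) for i in range(3)]
b=P[(c["range_z"]>0)&(H>100)&(H<125)&(S>150)&(V>50)&(P[...,2]>.055)]
print(len(b),np.percentile(b[:,2],[5,50,95]),cv2.minAreaRect((b[:,:2]*1000).astype(np.float32)))
g=P[(c["range_z"]>0)&(S<60)&(V>100)&(P[...,2]>.05)&(P[...,2]<.07)&(P[...,0]>.503)]
print(len(g), np.median(g,0) if len(g) else '', np.round(g[np.argsort(g[:,0])][-3:],3) if len(g) else '')
E
```

```text
[0.44337277 0.2408113  0.17798257] [-3.14081101e+00  5.31924885e-04  6.70518792e-02]
1263 [0.0637603  0.06511147 0.06624934] ((443.11712646484375, 236.5512237548828), (109.0380859375, 13.188526153564453), 3.254991054534912)
242 [0.52738516 0.24142363 0.05773793] [[0.549 0.241 0.058]
 [0.55  0.243 0.057]
 [0.55  0.242 0.058]]
```

```bash
ls pics/wrist*
```

```text
pics/wrist_2.15.png
```

Request:
apply_moves(plan=[0,4,0,0.01,0,0,20,0,0,0,25,0,0,0,25,0,0,0,25,0,0,0,20,0,0,0,15,0,0,0,8,0,0,0,5,0,0,0,0,0,0,0,0,0])

```text
time_s: 3.25
ee_pos: [0.446, 0.233, 0.0357]
eef_rot: [-3.141, -0.001, 0.051]
force: [-0.3, 0.0, 0.0]
grip_width: 0.0562
grip_force: 0.0
```

Request:
apply_moves(plan=[0,0,0,0,0,0,0,0,0,0,0,0,0,0,0,0,0,0,0,0,0,0,0,0], hand=-1, squeeze=55)

```text
time_s: 3.85
ee_pos: [0.4457, 0.2332, 0.0351]
eef_rot: [-3.141, -0.0, 0.051]
force: [0.0, 0.7, 1.3]
grip_width: 0.0129
grip_force: 54.1
```

Request:
apply_moves(plan=[0,0,-5,0,0,0,-10,0,0,0,-15,0,0,0,-15,0,0,0,-15,0,0,0,-15,0,0,0,-10,0,0,0,-5,0,0,0,0,0,0,0,0,0,0,0,0,0])

```text
time_s: 4.95
ee_pos: [0.4454, 0.233, 0.1244]
eef_rot: [3.141, 0.001, 0.051]
force: [-1.0, 0.7, -1.4]
grip_width: 0.0124
grip_force: 54.0
```

```bash
cat > hook.py <<'E'
from h import *
def hook():
    c=snap("wrist"); o=monitor.get_obs(); print('ee',np.round(o["ee_pos"],4),'rot',np.round(o["eef_rot"],3),'F',np.round(o["force"],2),'grip',o["grip_width"],o["grip_force"])
    P=world(c); hsv=cv2.cvtColor(c["image"],cv2.COLOR_RGB2HSV); H,S,V=[hsv[...,i].astype(int) for i in range(3)]
    e=o["ee_pos"]; ok=c["range_z"]>0
    yw=o["eef_rot"][2]; d=np.array([np.cos(yw),np.sin(yw)]); n=np.array([-d[1],d[0]])
    q=P-e; a=q[...,:2]@d; l=q[...,:2]@n
    near=ok&(abs(l)<.02)&(q[...,2]>.015)&(q[...,2]<.05)
    b=near&(H>100)&(H<125)&(S>150)&(V>50)&(abs(a)<.075)
    B=np.c_[a[b],l[b],q[b][:,2]]*1000
    print('handle along',np.percentile(B[:,0],[1,99]),'lat fit',np.polyfit(B[:,0],B[:,1],1),'top z fit',np.polyfit(B[:,0],B[:,2],1))
    g=near&(S<70)&(a>.058)&(a<.12); G=np.c_[a[g],l[g],q[g][:,2]]*1000
    if len(G): print('rod',len(G),np.percentile(G[:,0],[1,99]),'lat fit',np.polyfit(G[:,0],G[:,1],1),'z fit',np.polyfit(G[:,0],G[:,2],1))
    return c,P
E
python3 -c "
from hook import *
hook()"
```

```text
ee [0.4454 0.233  0.1245] rot [3.141e+00 1.000e-03 5.100e-02] F [ 0.05  0.68 -1.21] grip 0.01258725622122263 54.046578258275986
handle along [-37.74141841  51.79691752] lat fit [ 0.0221057  -0.56173248] top z fit [-2.95822531e-02  3.04160816e+01]
rod 979 [ 58.31304084 104.05376978] lat fit [ 0.00843145 -0.03002475] z fit [-1.81467807e-02  2.42093920e+01]
```

Request:
apply_moves(plan=[4,8,0,0,8,17,0,0,12,25,0,0,12,25,0,0,12,25,0,0,12,25,0,0,12,25,0,0,12,25,0,0,12,25,0,0,10,25,0,0,7,15,0,0,4,10,0,0,0,0,0,0.07,0,0,0,0.07,0,0,0,0.06,0,0,0,0,0,0,0,0])

```text
time_s: 6.7
ee_pos: [0.5751, -0.0104, 0.125]
eef_rot: [-3.142, 0.0, -0.147]
force: [-0.5, 0.5, -1.5]
grip_width: 0.0122
grip_force: 54.0
```

```bash
cat > bail.py <<'E'
from hook import *
def bail():
    c,P=hook(); hsv=cv2.cvtColor(c["image"],cv2.COLOR_RGB2HSV); H,S,V=[hsv[...,i].astype(int) for i in range(3)]
    r=P[(c["range_z"]>0)&((H<8)|(H>172))&(S>150)&(V>60)&(P[...,2]>.055)&(P[...,2]<.075)]
    print('red',len(r))
    if len(r)<10: return
    u=np.array([.9894,-.1456]); n=np.array([.1456,.9894]); o=np.array([.5863,-.0126])
    s=(r[:,:2]-o)@u; l=(r[:,:2]-o)@n
    f=abs(l)<.02; print('bar s',np.percentile(s[f],[2,50,98]),'lat range',np.percentile(l,[1,99]),'z',np.percentile(r[f][:,2],[5,50,95]),'slope',np.polyfit(l[f],s[f],1))
    ob=monitor.get_obs(); e=ob["ee_pos"][:2]-o; print('ee in rail s,l',e@u,e@n)
    t=ok=(c["range_z"]>0)&(P[...,2]>.085)&(P[...,2]<.1)
    q=P[t][:,:2]-o; print('rim s',np.percentile(q@u,[1,99]),'l',np.percentile(q@n,[1,99]))
if __name__=="__main__": bail()
E
python3 bail.py
```

```text
ee [ 0.5751 -0.0104  0.125 ] rot [-3.142  0.    -0.147] F [-0.28  0.06 -1.33] grip 0.012111088686112433 54.04664732515812
handle along [-37.54934389  51.68259175] lat fit [ 0.02268834 -0.63160589] top z fit [-2.46113773e-02  3.05200530e+01]
rod 975 [ 58.45051524 104.1307556 ] lat fit [0.00733102 0.04926176] z fit [-1.90428255e-02  2.44012051e+01]
red 412
bar s [0.07180372 0.07407105 0.07572095] lat range [-0.03359184  0.03270638] z [0.06352919 0.06481686 0.06619863] slope [-0.00911223  0.07387031]
ee in rail s,l -0.011381512420919556 0.000520129726589987
rim s [0.10514544 0.13920751] l [-0.04781128  0.04661645]
```

Request:
apply_moves(plan=[1,0,5,0,0,0,10,0,0,0,10,0,0,0,10,0,0,0,10,0,0,0,10,0,0,0,8,0,0,0,5,0,0,0,4,0,0,0,0,0,0,0,0,0])

```text
time_s: 7.85
ee_pos: [0.5763, -0.0108, 0.0533]
eef_rot: [-3.142, -0.0, -0.149]
force: [0.5, -0.3, -1.3]
grip_width: 0.0124
grip_force: 54.0
```

```bash
python3 bail.py; ls pics | tail -1
```

```text
ee [ 0.5764 -0.0108  0.0534] rot [-3.142e+00 -1.000e-03 -1.490e-01] F [ 1.   -0.2  -1.23] grip 0.012181531996518018 54.0468842536211
handle along [-37.58611773  51.66391878] lat fit [ 0.02218829 -0.65703532] top z fit [-2.63682618e-02  3.03135072e+01]
rod 1832 [ 58.54228815 119.60252545] lat fit [-0.01163751  1.42583065] z fit [0.29572536 0.51084874]
red 1269
bar s [0.07150832 0.07374058 0.07611364] lat range [-0.03428588  0.03279248] z [0.06326525 0.06478231 0.0660504 ] slope [0.00409385 0.07378931]
ee in rail s,l -0.010084379321156026 0.0003308904629216991
rim s [-0.04494286  0.11710622] l [-0.04740479  0.04610631]
wrist_7.90.png
```

Request:
apply_moves(plan=[-2,0,0,0,-2,0,0,0,-2,0,0,0,-2,0,0,0,-1,0,0,0,-1,0,0,0,-1,0,0,0,-1,0,0,0,-1,0,0,0,-1,0,0,0,-1,0,0,0,-1,0,0,0,-1,0,0,0,-1,0,0,0,-1,0,0,0,-1,0,0,0])

```text
time_s: 9.5
ee_pos: [0.5563, -0.0078, 0.0531]
eef_rot: [3.142, -0.0, -0.149]
force: [2.6, -1.0, -0.9]
grip_width: 0.0123
grip_force: 54.0
```

```bash
python3 bail.py
```

```text
ee [ 0.5562 -0.0078  0.053 ] rot [-3.142  0.    -0.149] F [ 1.36 -0.36 -1.7 ] grip 0.01232837274987186 53.985756263136864
handle along [-37.52550924  51.81843482] lat fit [ 0.02113296 -0.69450603] top z fit [-2.74321161e-02  3.04930167e+01]
rod 927 [ 58.10215044 104.41813942] lat fit [ 0.0076075  -0.29777475] z fit [-0.02762737 25.35699265]
red 1245
bar s [0.06310556 0.06522017 0.06748751] lat range [-0.03438167  0.03255344] z [0.06314762 0.06481062 0.0659969 ] slope [0.00015885 0.06530205]
ee in rail s,l -0.030480529385858032 0.0003832464726342107
rim s [-0.0668944   0.02054173] l [-0.01821945  0.01670772]
```

Request:
apply_moves(plan=[-2,0,0,0,-3,0,0,0,-4,0,0,0,-4,0,0,0,-4,0,0,0,-4,0,0,0,-4,0,0,0,-4,0,0,0,-4,0,0,0,-4,0,0,0,-4,0,0,0,-4,0,0,0,-4,0,0,0,-4,0,0,0,-3,0,0,0,-3,0,0,0,-3,0,0,0,-3,0,0,0,-3,0,0,0,-2,0,0,0])

```text
time_s: 11.55
ee_pos: [0.4869, 0.0026, 0.0531]
eef_rot: [-3.142, 0.0, -0.149]
force: [3.7, -0.5, -1.0]
grip_width: 0.0124
grip_force: 54.0
```

```bash
python3 bail.py
```

```text
ee [0.4867 0.0027 0.053 ] rot [ 3.142  0.    -0.149] F [ 1.18  0.26 -2.06] grip 0.012327771072732812 53.99547144770622
handle along [-37.35646419  51.93273395] lat fit [ 0.01904852 -0.77080249] top z fit [-2.88142456e-02  3.04173165e+01]
rod 925 [ 58.1747696  104.55029606] lat fit [ 0.00853931 -0.37182109] z fit [-0.02792417 25.37285102]
red 1189
bar s [-0.0070659  -0.00496571 -0.00222701] lat range [-0.03405222  0.03278912] z [0.0634309  0.06481076 0.06610707] slope [-0.01174289 -0.00479862]
ee in rail s,l -0.10071763127567945 0.0005998834920028577
rim s [-0.13716001  0.02618175] l [-0.01796288  0.04448085]
```

Request:
apply_moves(plan=[-1,0,0,0,-2,0,0,0,-2,0,0,0,-2,0,0,0,-2,0,0,0,-2,0,0,0,-2,0,0,0,-1,0,0,0,-1,0,0,0,-1,0,0,0,-1,0,0,0])

```text
time_s: 12.7
ee_pos: [0.471, 0.005, 0.0533]
eef_rot: [-3.141, -0.002, -0.149]
force: [7.4, -1.4, -3.8]
grip_width: 0.0124
grip_force: 53.9
```

Request:
apply_moves(plan=[-1,0,0,0,-1,0,0,0,-1,0,0,0,-1,0,0,0])

```text
time_s: 13.1
ee_pos: [0.4673, 0.0056, 0.0534]
eef_rot: [-3.141, -0.002, -0.149]
force: [9.1, -1.3, -3.7]
grip_width: 0.0128
grip_force: 53.8
```

Request:
apply_moves(plan=[-1,0,0,0,-1,0,0,0,-1,0,0,0])

```text
time_s: 13.4
ee_pos: [0.4634, 0.0061, 0.0531]
eef_rot: [-3.142, -0.0, -0.149]
force: [4.2, -0.7, -1.7]
grip_width: 0.0121
grip_force: 53.9
```

```bash
python3 bail.py | grep -E "ee|bar"
```

```text
ee [0.4633 0.0062 0.0531] rot [ 3.142 -0.    -0.149] F [ 3.7  -1.09 -1.69] grip 0.012119348095406272 53.93549680709839
bar s [-0.03074309 -0.02832992 -0.02590569] lat range [-0.03433863  0.03274255] z [0.06302395 0.06429611 0.06554576] slope [-0.01522225 -0.02836856]
ee in rail s,l -0.12444149998154286 0.0006685961749711204
```

Request:
apply_moves(plan=[-1,0,0,0,0,0,0,0])

```text
time_s: 13.65
ee_pos: [0.4623, 0.0063, 0.053]
eef_rot: [-3.142, 0.0, -0.149]
force: [3.3, -0.8, -2.0]
grip_width: 0.0121
grip_force: 53.9
```

Request:
apply_moves(plan=[-1,0,0,0,0,0,0,0])

```text
time_s: 13.85
ee_pos: [0.4613, 0.0065, 0.053]
eef_rot: [3.142, 0.0, -0.149]
force: [4.7, -0.3, -0.7]
grip_width: 0.0122
grip_force: 53.9
```

Request:
apply_moves(plan=[-1,0,0,0,0,0,0,0])

```text
time_s: 14.05
ee_pos: [0.4604, 0.0066, 0.053]
eef_rot: [-3.142, 0.0, -0.149]
force: [4.3, -1.1, -3.0]
grip_width: 0.0122
grip_force: 53.9
```

Request:
apply_moves(plan=[-1,0,0,0,0,0,0,0])

```text
time_s: 14.25
ee_pos: [0.4594, 0.0068, 0.053]
eef_rot: [3.142, 0.0, -0.149]
force: [3.7, -1.0, -2.2]
grip_width: 0.0126
grip_force: 53.9
```

Request:
apply_moves(plan=[-1,0,0,0,0,0,0,0])

```text
time_s: 14.45
ee_pos: [0.4584, 0.0069, 0.053]
eef_rot: [3.142, 0.0, -0.149]
force: [4.2, -0.7, -1.7]
grip_width: 0.0122
grip_force: 53.9
```

```bash
python3 bail.py | grep -E "ee|bar|rod|handle"
```

```text
ee [0.4584 0.0069 0.053 ] rot [ 3.142  0.    -0.149] F [ 4.89 -0.92 -2.22] grip 0.012053603305182022 53.93827769905329
handle along [-37.42466044  52.11720706] lat fit [ 0.01846349 -0.74413828] top z fit [-0.03493722 30.41643271]
rod 914 [ 58.47042001 104.14990522] lat fit [0.0012349  0.17763359] z fit [-0.02959385 25.04117727]
bar s [-0.03580544 -0.03376908 -0.03152961] lat range [-0.03442397  0.03300668] z [0.0627522  0.06416477 0.06536489] slope [-0.01469405 -0.03368729]
ee in rail s,l -0.12937922057283838 0.0006696827635008464
```

Request:
apply_moves(plan=[-1,0,0,0,0,0,0,0])

```text
time_s: 14.7
ee_pos: [0.4574, 0.0071, 0.053]
eef_rot: [3.142, 0.0, -0.149]
force: [5.2, -0.6, -1.3]
grip_width: 0.0124
grip_force: 53.9
```

Request:
apply_moves(plan=[-1,0,0,0,0,0,0,0])

```text
time_s: 14.9
ee_pos: [0.4565, 0.0072, 0.0531]
eef_rot: [3.142, 0.0, -0.149]
force: [3.3, -0.6, -3.3]
grip_width: 0.0124
grip_force: 53.9
```

Request:
apply_moves(plan=[-1,0,0,0,0,0,0,0])

```text
time_s: 15.1
ee_pos: [0.4554, 0.0074, 0.053]
eef_rot: [3.142, 0.0, -0.149]
force: [3.6, -1.5, -1.8]
grip_width: 0.0125
grip_force: 53.9
```

Request:
apply_moves(plan=[-1,0,0,0,0,0,0,0])

```text
time_s: 15.3
ee_pos: [0.4544, 0.0075, 0.053]
eef_rot: [3.142, 0.0, -0.149]
force: [3.4, -1.1, -1.6]
grip_width: 0.0123
grip_force: 53.9
```

Request:
apply_moves(plan=[-1,0,0,0,0,0,0,0])

```text
time_s: 15.5
ee_pos: [0.4534, 0.0077, 0.053]
eef_rot: [-3.142, 0.0, -0.149]
force: [3.7, -0.7, -2.4]
grip_width: 0.0125
grip_force: 54.0
```

Request:
apply_moves(plan=[-1,0,0,0,0,0,0,0])

```text
time_s: 15.7
ee_pos: [0.4531, 0.0077, 0.0533]
eef_rot: [-3.141, -0.002, -0.149]
force: [7.2, -0.8, -2.7]
grip_width: 0.0123
grip_force: 53.9
```

Request:
apply_moves(plan=[-1,0,0,0,0,0,0,0])

```text
time_s: 15.9
ee_pos: [0.4526, 0.0079, 0.0535]
eef_rot: [-3.141, -0.003, -0.149]
force: [9.4, -0.7, -3.6]
grip_width: 0.0124
grip_force: 53.9
```

Request:
apply_moves(plan=[-1,0,0,0,0,0,0,0])

```text
time_s: 16.1
ee_pos: [0.4525, 0.0079, 0.0538]
eef_rot: [-3.141, -0.005, -0.149]
force: [14.6, -1.6, -4.9]
grip_width: 0.0122
grip_force: 53.8
```

Request:
apply_moves(plan=[-0.5,0,0,0,0,0,0,0,0,0,0,0])

```text
time_s: 16.4
ee_pos: [0.4525, 0.0079, 0.0539]
eef_rot: [-3.141, -0.006, -0.149]
force: [16.5, -1.5, -5.4]
grip_width: 0.0125
grip_force: 53.7
```

```bash
python3 bail.py | grep -E "ee|bar|rod|handle"; python3 - <<'E'
from h import *
a=snap("scene")["image"]
A=cv2.resize(a[210:320,220:330],(400,400),interpolation=cv2.INTER_CUBIC)
b=np.load('wrist.npz')["image"]
cv2.imwrite('pics/seat.png',np.hstack([A,cv2.resize(b,(400,400))])[:,:,::-1])
E
```

```text
ee [0.4525 0.0079 0.0539] rot [-3.141 -0.006 -0.149] F [16.07 -1.6  -4.29] grip 0.012052539481372531 53.74404810369015
handle along [-37.39614305  51.99602413] lat fit [ 0.02129243 -0.72377867] top z fit [-0.03690253 30.40517136]
rod 974 [ 58.33124485 104.14955041] lat fit [ 0.00788547 -0.05230743] z fit [-0.03120027 24.84299666]
bar s [-0.0413162  -0.03927805 -0.03699796] lat range [-0.03408509  0.03320304] z [0.06297394 0.06431425 0.06545669] slope [-0.00293595 -0.03935287]
ee in rail s,l -0.1354099695605762 0.0008085469286094399
```

View pics/seat.png

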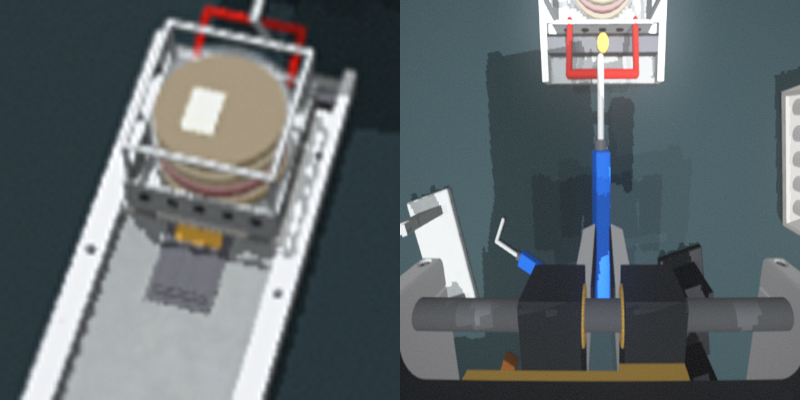

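The left half of the picture shows the brass catch visible behind the carrier's rear edge at (198,237). The right half shows the hook holding the bail with the rod over the bar. The pull is steady at about 16 N, so I'll unload, move the leg to the middle of the gap and lift it out.

Request:
apply_moves(plan=[1,0,0,0,1,0,0,0,2,0,0,0,2,0,0,0,2,0,0,0,2,0,0,0,1,0,0,0,1,0,0,0,0,0,0,0,0,0,0,0])

```text
time_s: 17.5
ee_pos: [0.4619, 0.0064, 0.053]
eef_rot: [3.142, 0.0, -0.149]
force: [-0.6, -0.8, -1.5]
grip_width: 0.0121
grip_force: 54.0
```

```bash
python3 bail.py | grep -E "ee|bar|rod|handle"; python3 - <<'E'
from h import *
c=snap("scene"); P=world(c); hsv=cv2.cvtColor(c["image"],cv2.COLOR_RGB2HSV); H,S,V=[hsv[...,i].astype(int) for i in range(3)]
m=np.zeros(H.shape,bool); m[255:300,255:300]=1
q=P[m&(H>14)&(H<28)&(S>150)&(c["range_z"]>0)]; u=np.array([.9894,-.1456]); o=np.array([.5863,-.0126])
print(len(q),'catch s',np.percentile((q[:,:2]-o)@u,[5,50,95]),'z',np.percentile(q[:,2],[5,50,95]))
t=P[(c["range_z"]>0)&(P[...,2]>.085)&(P[...,2]<.098)]; s=(t[:,:2]-o); l=s@np.array([.1456,.9894]); s=s@u; f=(abs(l)<.055)&(s>-.05)&(s<.2); print('rim s',np.percentile(s[f],[1,99]))
E
```

```text
ee [0.4619 0.0064 0.053 ] rot [-3.142  0.    -0.149] F [-0.31  0.16 -2.48] grip 0.012304439200383842 54.04654763638973
handle along [-37.53329746  51.91993953] lat fit [ 0.0214132  -0.71624788] top z fit [-0.03133487 30.40854792]
rod 1333 [ 58.49367108 119.93921986] lat fit [-0.00615434  1.02008104] z fit [0.26321653 2.86515378]
bar s [-0.0408591  -0.03876047 -0.03679989] lat range [-0.03391153  0.03322409] z [0.06340219 0.06483834 0.06608535] slope [ 2.74839759e-05 -3.88420913e-02]
ee in rail s,l -0.1258549091933974 0.0006610189223741064
40 catch s [0.09510611 0.0977277  0.10150311] z [0.0131937  0.01496725 0.01840468]
rim s [-0.00569331  0.0911107 ]
```

Request:
apply_moves(plan=[0,0,-5,0,0,0,-10,0,0,0,-15,0,0,0,-15,0,0,0,-15,0,0,0,-10,0,0,0,-5,0,0,0,0,0,0,0,0,0])

```text
time_s: 18.5
ee_pos: [0.4617, 0.0064, 0.1276]
eef_rot: [3.142, 0.001, -0.149]
force: [0.3, -0.4, -1.7]
grip_width: 0.0123
grip_force: 54.0
```

Request:
apply_moves(plan=[-2,-8,0,0,-4,-17,0,0,-6,-25,0,0,-6,-25,0,0,-6,-25,0,0,-6,-25,0,0,-6,-25,0,0,-6,-25,0,0,-5,-25,0,0,-3,-15,0,0,-2,-10,0,0,0,0,0,-0.07,0,0,0,-0.07,0,0,0,-0.067,0,0,0,0,0,0,0,0])

```text
time_s: 20.1
ee_pos: [0.444, 0.2364, 0.1279]
eef_rot: [3.141, 0.0, 0.055]
force: [0.2, -0.2, -1.1]
grip_width: 0.0121
grip_force: 54.0
```

```bash
python3 - <<'E'
from hook import *
c,P=hook(); hsv=cv2.cvtColor(c["image"],cv2.COLOR_RGB2HSV); S,V=hsv[...,1],hsv[...,2]
m=(c["range_z"]>0)&(S<60)&(P[...,0]>.36)&(P[...,0]<.52)&(abs(P[...,1]-.236)<.05)
for a,b in((.004,.014),(.053,.063)):
    q=P[m&(P[...,2]>a)&(P[...,2]<b)]; print(len(q),cv2.minAreaRect((q[:,:2]*1000).astype(np.float32)) if len(q)>4 else '')
print(len(q),np.round(q[:: max(1,len(q)//12)],3).tolist())
E
```

```text
ee [0.444  0.2364 0.128 ] rot [3.142 0.    0.056] F [ 0.05  0.48 -1.55] grip 0.012552723213215407 54.04687687754631
handle along [-37.82068747  51.86083512] lat fit [ 0.02156997 -0.58914639] top z fit [-2.80809776e-02  3.04471701e+01]
rod 977 [ 58.33783328 103.9635815 ] lat fit [ 0.00924351 -0.120215  ] z fit [-2.37777111e-02  2.47123798e+01]
2400 ((447.1175537109375, 235.83221435546875), (98.50845336914062, 60.22670364379883), 3.7903354167938232)
81 ((480.8526306152344, 238.2126922607422), (7.898194313049316, 33.63222122192383), 3.849318027496338)
81 [[0.486, 0.224, 0.053], [0.485, 0.225, 0.06], [0.483, 0.254, 0.06], [0.485, 0.222, 0.06], [0.484, 0.224, 0.059], [0.481, 0.253, 0.059], [0.48, 0.255, 0.059], [0.482, 0.223, 0.06], [0.481, 0.224, 0.058], [0.478, 0.253, 0.058], [0.478, 0.255, 0.06], [0.479, 0.223, 0.059], [0.478, 0.226, 0.059], [0.476, 0.255, 0.059]]
```

Request:
apply_moves(plan=[-2,0,5,0,0,0,12,0,0,0,15,0,0,0,15,0,0,0,12,0,0,0,10,0,0,0,8,0,0,0,6,0,0,0,4,0,0,0,3,0,0,0,2,0,0,0,0,0,0,0,0,0])

```text
time_s: 21.45
ee_pos: [0.4421, 0.2365, 0.0362]
eef_rot: [-3.141, -0.0, 0.058]
force: [-0.1, 0.3, -1.6]
grip_width: 0.0124
grip_force: 54.0
```

Request:
apply_moves(plan=[0,0,1,0,0,0,0,0,0,0,0,0])

```text
time_s: 21.75
ee_pos: [0.4421, 0.2365, 0.0352]
eef_rot: [-3.141, -0.0, 0.058]
force: [-0.0, -0.1, 0.8]
grip_width: 0.0121
grip_force: 54.1
```

Request:
apply_moves(plan=[0,0,0,0,0,0,0,0,0,0,0,0,0,0,0,0,0,0,0,0,0,0,0,0], hand=0.1)

```text
time_s: 22.35
ee_pos: [0.442, 0.2365, 0.035]
eef_rot: [3.142, 0.0, 0.058]
force: [-0.3, 0.2, -0.5]
grip_width: 0.0514
grip_force: 0.0
```

Request:
apply_moves(plan=[0,0,-10,0,0,0,-20,0,0,0,-25,0,0,0,-25,0,0,0,-25,0,0,0,-25,0,0,0,-10,0,0,0,0,0,0,0,0,0])

```text
time_s: 23.25
ee_pos: [0.4416, 0.2363, 0.1741]
eef_rot: [3.141, 0.001, 0.058]
force: [0.4, 0.2, 0.5]
grip_width: 0.0519
grip_force: 0.0
```

```bash
sed -i 's/^a=np.load.*//;s/^A=.*//;s/^cv2.imwrite.*//' m.py; python3 - <<'E'
from h import *
import subprocess
snap("scene");snap("side")
c=snap("wrist"); P=world(c); hsv=cv2.cvtColor(c["image"],cv2.COLOR_RGB2HSV); H,S,V=[hsv[...,i].astype(int) for i in range(3)]
b=P[(c["range_z"]>0)&(H>100)&(H<125)&(S>150)&(V>50)&(P[...,2]>.055)]
print(len(b),np.percentile(b[:,2],[5,50,95]),cv2.minAreaRect((b[:,:2]*1000).astype(np.float32)),'zslope',np.polyfit(b[:,0],b[:,2],1))
a=np.load('scene.npz')["image"]; cv2.imwrite('pics/end.png',a[:,:,::-1])
c=dict(np.load('scene.npz')); P=world(c); u=np.array([.9894,-.1456]); o=np.array([.5863,-.0126])
t=P[(c["range_z"]>0)&(P[...,2]>.085)&(P[...,2]<.098)]; s=(t[:,:2]-o); l=s@np.array([.1456,.9894]); s=s@u; f=(abs(l)<.055)&(s>-.05)&(s<.2); print('rim s',np.percentile(s[f],[1,99]))
E
```

```text
1291 [0.06381299 0.06507391 0.06631775] ((439.6917419433594, 239.6079864501953), (108.8997573852539, 13.020488739013672), 3.6179850101470947) zslope [0.00041591 0.06487958]
rim s [-0.00586426  0.09109446]
```

View pics/end.png

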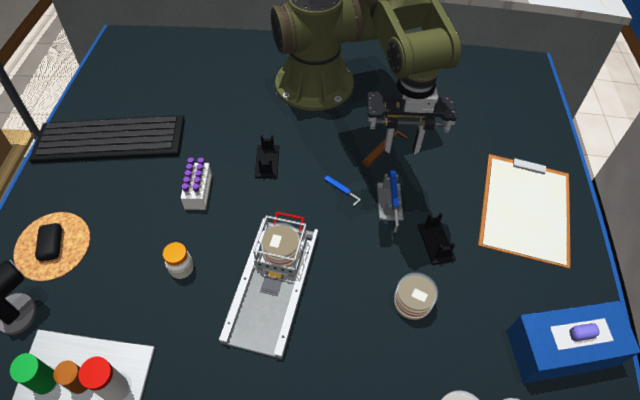

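The hook lies level in its rest at (393,190) with its top at 0.065 m. The carrier is home at (280,245), and its rim has not moved since seating. The bystanders are where they started and the robot is clear, so I'm handing in.

```bash
python3 -c "
from station import ctrl
print(ctrl.hand_in())"
```

```text
the job is handed in; nothing more can be done
None
```

The job is handed in, with no verdict returned: the carrier is seated at about 41 mm on the rail with the catch up behind it after a steady pull of about 16 N, the hook lies level in its rest, and the bystanders look unmoved.

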